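# Dispense the thin blanks and rake out the strays

### The job

All the thin wooden blanks are wanted in the open box, while the thick one stays in the dispenser: first turn the dispenser's cap, with the chute level, so that the opening which lets only the thin blanks through faces the outlet squarely, then tip the chute well over by its handle until they have slid into the box, and set it level again. Some thin blanks have got under the low shelf; pull them out with the rake, not with the fingers, and put them into the box too. Leave the glue bottle, spray can and sanding stick as they are.

Things in the scene. Friction and masses are not known exactly. Their poses are not given: they have to be found in the camera images.
- dispenser: Fixed steel stand of the tilting parts dispenser, base plate 220 x 110 mm. Origin on the desk directly under the tilt axis; x axis points from the outlet end (which faces the box) to the rear of the chute, z up. The tilt axis runs along its y, 100 mm above this origin.
- chute (a point): Point on the chute's floor above the tilt axis, 110 mm above the desk when level. The chute is a straight slippery aluminium trough, 36 mm wide inside, walls 46 mm high, end wall 170 mm behind this point, outlet lip 63 mm ahead of it; the cap covers its front part from 80 mm behind to 32 mm ahead. Blanks begin to slide at about 15 to 20 degrees of tilt.
- hopper (a joint): Tilt of the chute in rad: 0 level (a stop), 0.80 fully tipped (a stop), rear up and outlet down. Stiff pivot, stays where it is left; needs about 3 to 8 N at the handle.
- tip_handle (a point): Middle of the chute's handle: a round wooden bar 12 mm thick, 84 mm long, parallel to the dispenser's y, on a thin upright at each end (about 70 mm free between them). With the chute level it is 125 mm behind and 95 mm above the tilt axis, so 195 mm above the desk; it moves on an arc about the tilt axis.
- cap (a joint): Turn of the dispensing cap in rad, positive anticlockwise from above, range -1.20 to 1.20, light friction, stays where left. Its skirt closes the outlet but for three openings 50 mm wide, rising from the trough floor. Facing the outlet are: at 0 the LOW opening (8 mm high), at +1.05 the MEDIUM (25 mm high), at -1.05 the TALL (42 mm high); a blank passes freely within about 0.1 rad of that.
- cap_grip (a point): Centre of the black bar grip on top of the grey round cap (112 mm across), on its upright axis, 182 mm above the desk when level. Bar 58 long x 14 wide x 28 mm high; its foot, the cap's top face, is 165 mm above the desk. At cap = 0 it is parallel to the dispenser's x; it turns with the cap. White discs on the cap stand over the openings: 6 mm over the low, 10 mm medium, 15 mm tall.
- box: Fixed open plywood box at the outlet, outside 130 (its x) x 150 (its y) x 55 mm high, walls and floor 6 mm. Origin at the centre of its underside; same heading as the dispenser and 121 mm ahead of (robot side of) its origin. The level chute's lip hangs 105 mm above the desk over the box's rear edge.
- thick_blank: Thick wooden blank, 60 (its x) x 30 x 32 mm high, about 50 g, last in the chute behind the thin ones; origin at the centre of its underside.
- blank1: Thin wooden blank, a plain bar 60 long (its x) x 30 wide (its y) x 18 mm thick, 30 g; origin at the centre of its underside. May be absent. Starts in the chute.
- blank2: Thin wooden blank, a plain bar 60 long (its x) x 30 wide (its y) x 18 mm thick, 30 g; origin at the centre of its underside. May be absent. Starts in the chute.
- blank3: Thin wooden blank, a plain bar 60 long (its x) x 30 wide (its y) x 18 mm thick, 30 g; origin at the centre of its underside. May be absent. Starts on the desk under the low shelf, its length roughly along the shelf's front.
- blank4: Thin wooden blank, a plain bar 60 long (its x) x 30 wide (its y) x 18 mm thick, 30 g; origin at the centre of its underside. May be absent. Starts on the desk under the low shelf, its length roughly along the shelf's front.
- low_shelf: Fixed low wooden shelf, 250 wide (its y) x 170 deep (its x) x 94 mm high, open only at the front; 80 mm high and 226 mm wide inside, back panel 160 mm behind the front edge. Origin on the desk at the middle of its front edge, x axis pointing into it. Things stand on top, up to 135 mm high. It stands on a 2 mm leather mat that reaches some 170 mm out in front.
- rake: Loose hand rake, 80 g: dark wooden handle 100 long x 28 wide x 30 mm high standing on the desk, a thin steel bar leading forward along its x with 23 mm free below it, ending in an upright steel blade 84 mm wide (its y) x 29 mm high x 4 mm thick that reaches down to the desk. Origin under the middle of the handle; the blade is 205 mm ahead along its x.
- glue: Bystander: loose small glue bottle, 45 mm across, 104 mm high; origin at the centre of its underside.
- can: Bystander: loose spray can, 67 mm across, 150 mm high; origin at the centre of its underside.
- stick: Bystander: loose wooden sanding stick lying on the desk, 24 x 98 (its y) x 17 mm; origin at the centre of its underside.
Not all that is in view belongs to the job. Leave any grey or purple look-alike of the blank4 alone.

How it is judged:
By the outcome, as a careful person would: the job done as asked, in the order asked, and still so for the second after the job is handed in, with the robot touching nothing.
Of blank1, blank2 only 1 to 2 are there at a start; the rules pass over those that are not, and their reading is None.
Of blank3, blank4 only 1 to 2 are there at a start; the rules pass over those that are not, and their reading is None.
At some moment in a run one of blank3, blank4, rake may be knocked a few centimetres aside while the robot is not near it.
Once in a run the grip may slacken for a moment while it holds something.
It also fails if it takes over 210 s, if anything falls off the work surface, if the arm or the gripper's body presses on something with over 40 N, if the wrist force passes 120 N, or if a joint passes its speed limit or range.

### The arm

A 6-joint arm with a two-finger parallel gripper is mounted at the origin on a cart in front of the work surface, level with it; the furniture and walls round the work are solid. World frame = base frame: x ahead of the robot, y to its left, z up, the work surface at z = 0. Lengths are in m, angles in degrees, forces in N, time in s.
With the tool pointing down it reaches from about 0.25 to 0.725 m from the base axis. Payload 9.7 kg.
Tool frame: the origin (TCP) lies between the finger pads; the fingertips stand 19 mm ahead of it and the grasp point (between the pads) is the TCP; z points along the fingers, y is the line along which they close (so a half turn about z gives the same grasp; the last joint's range is limited). The gripper opens to 85 mm and grips with 20 to 120 N. Pads are 22 mm wide; open, the fingers measure 114 mm over their backs; the gripper's body (76 mm by 85 mm) begins 54 mm behind the grasp point. The pads swing forward as they close: fully open they stand 13 mm farther back than shut.
Start: joints at [-75.974, 4.979, 10.078, 95.1, 0, 90], TCP at [0.133, -0.534, 0.25] pointing down, gripper open.
Joint ranges: [-179.16, 179.16], [-48.56, 103.87], [-65.8, 70.77], [-126.05, 130.52], [-82.76, 87.17], [-180, 180]. Speed limits (degrees/s): [127.2, 127.2, 147.25, 180, 180, 180].

### API

Orientations are given as [roll, pitch, yaw] about the fixed x, y, z axes, in that order (R = Rz(yaw) Ry(pitch) Rx(roll)).
In Python, from workcell import telemetry, camera, calibration, workorder gives the robot as it stands.
- The arm moves only by the tool play_rows, never from a script. Its argument "increments" is a list of rows, each a list of 3 entries, a list of its own where there are three numbers: the shift along the tool's x, y, z in mm, then the turn, a rotation vector about the tool's x, y, z in degrees, then the closure, from 0 (fully open) to 1 (shut). In form: [[[x, y, z], [ax, ay, az], jaw], ...]. A call has 1 to 20 rows; each row is the pose to reach, as a shift and turn from the pose commanded when the call began, along the tool's axes at that moment; what a row does not reach only later rows make up. A row lasts 1/10 s, in which the tool goes at most 50 mm and 8.59 degrees, less where a joint would pass 70% of its speed; a pose out of reach is approached as far as the arm can. A call with a gripper value outside its range is refused whole. The fingers move at their own pace and stop on an object; "grip_force" is the grip in N (left out, the last holds). Time passes only in rows, so rows that repeat a pose let the fingers close. It gives the time, the measured TCP pose, the force, the opening and the grip force at its end, in the units of the state.
- telemetry.get_obs(): the state, without advancing time (a new reading comes with each control period).
- camera(name): name is "scene" or "top" or "wrist"; returns (picture, depth): 420x560x3 uint8, red, green, blue; 420x560 float32, m along the optical axis (not along the pixel's ray), 0 where there is no reading.
- calibration(name): a dict with "vertical_fov" (degrees; the focal length in pixels is half the picture's height over the tangent of half this angle, whatever the lens; pixels are square), "cx", "cy" (the principal point, pixels), "rvec" (rotation vector, rad) and "tvec" (3), from world to camera coordinates, as OpenCV has them; the wrist camera has in their place "hand_eye" (4x4, takes a point from camera to tool coordinates, whose origin is the TCP and whose axes are the flange's). Camera axes: x right, y down, z forward; pixel columns grow to the right and rows downward; lengths in m; the calibration is good to about 2 mm. A picture is of the moment at which its call begins: read the wrist's pose just before it. calibration takes no time and is no camera call.
- workorder.job_done(): hands the job in; it is judged then, once.
The state is a dict: "time": time; "q": joint angles; "qd": joint speeds; "joint_efforts": joint torques, N m; "ee_pos": TCP position; "tcp_rot": TCP orientation; "wrist_force": force on the tool from outside, world axes, zero at the start; "torque": the same for the moment, N m; "opening": finger opening in m; "grasp_force": force on a finger pad.
Only numpy, scipy, OpenCV 4.12 (cv2) and the standard library are available. Lean on these libraries where they do the work, as an engineer would, in place of code of your own. Each camera call takes 0.05 s, during which the arm holds its last target. There are 200 camera calls.

## Working session

There is one attempt and no reset: what is moved stays moved. The work goes in short steps, Python scripts to look and compute and a tool call to move; the robot and the scene stay as the last step left them, time stands still between calls to the robot, and variables do not carry over. Pictures are saved under pics/ and viewed, at most 14 in all, crops included, and the job is handed in when it is done.

Besides the shell and the picture viewer there is one more tool, called after ">>>" as a command line: name --argument value ..., lists and objects as JSON in quotes. play_rows: Moves the arm, as the interface text tells. Its arguments: {"type":"object","properties":{"increments":{"type":"array"},"grip_force":{"type":"number"}},"required":["increments"]}

```bash
ls; mkdir -p pics
cat > h.py <<'E'
import numpy as np, cv2
from scipy.spatial.transform import Rotation as R
from workcell import telemetry, camera, calibration, workorder
def K(c):
    f=210/np.tan(np.radians(c["vertical_fov"])/2); return f,c["cx"],c["cy"]
def cam(name):
    """returns img, world points HxWx3 (nan if none)"""
    o=telemetry.get_obs(); im,d=camera(name); c=calibration(name); f,cx,cy=K(c)
    v,u=np.mgrid[0:420,0:560]; P=np.dstack([(u-cx)/f*d,(v-cy)/f*d,d]).astype(float); P[d<=0]=np.nan
    if name=="wrist":
        H=np.array(c["hand_eye"]); P=P@H[:3,:3].T+H[:3,3]
        Rt=R.from_euler('xyz',o["tcp_rot"],degrees=True).as_matrix(); P=P@Rt.T+np.array(o["ee_pos"])
    else:
        Rm=cv2.Rodrigues(np.array(c["rvec"],float))[0]; P=(P-np.array(c["tvec"]).ravel())@Rm
    return im,P
def save(n,im,s=1): cv2.imwrite(f"pics/{n}.png",cv2.resize(im[:,:,::-1],None,fx=s,fy=s))
E
python3 - <<'E'
from h import *
print(telemetry.get_obs())
for n in("scene","top"):
    im,P=cam(n); save(n+"0",im,1.4); np.savez(n+"0.npz",im=im,P=P); c=calibration(n); print(n,c)
E
```

```text
pics
{'time': 0.0, 'q': array([-7.59729905e+01,  5.01112709e+00,  1.00355819e+01,  9.50998025e+01,
       -7.56360006e-04,  9.00017553e+01]), 'qd': array([ 0.01180689,  0.01181984,  0.02318108, -0.03964943, -0.06455675,
       -0.00758204]), 'joint_efforts': array([ 7.64872402e-04, -5.20379591e+01,  4.64813840e+01,  1.57606305e-02,
        1.04510193e-05, -3.04191616e-06]), 'ee_pos': array([ 0.13325687, -0.53340728,  0.2495929 ]), 'tcp_rot': array([-1.79924652e+02,  7.58667694e-04,  1.40252551e+01]), 'wrist_force': array([-0.20625802, -0.63534065, -0.04171685]), 'torque': array([ 0.06393961, -0.02583497,  0.02725098]), 'grasp_force': 0.0, 'opening': 0.0856072872128999}
scene {'vertical_fov': 47.73350241390368, 'cx': 272.4064974068468, 'cy': 213.2482343646286, 'rvec': array([ 1.16760417, -2.21574996,  1.11186753]), 'tvec': array([0.31683209, 0.41173066, 0.79739825])}
top {'vertical_fov': 52.912933784989164, 'cx': 282.91250386052707, 'cy': 212.21813707271795, 'rvec': array([ 2.12844172, -2.13062834,  0.11725775]), 'tvec': array([-0.00762285,  0.60503467,  1.00764024])}
```

View pics/scene0.png

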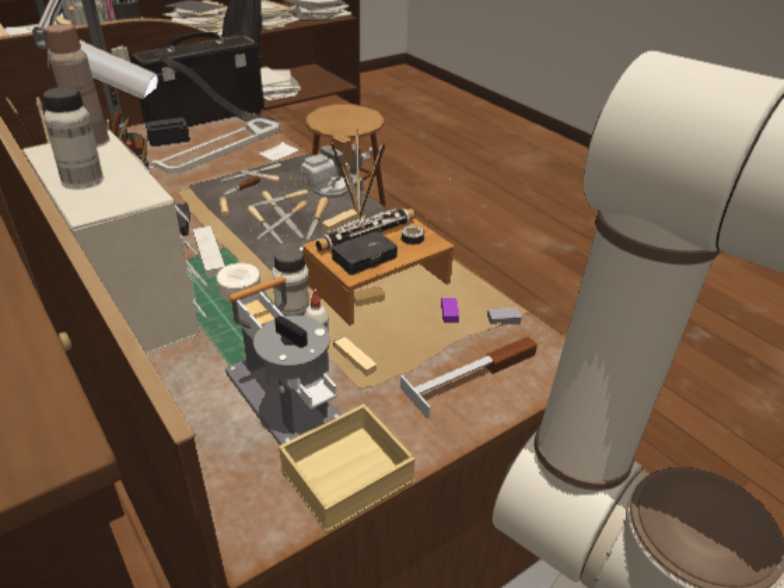

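View pics/top0.png

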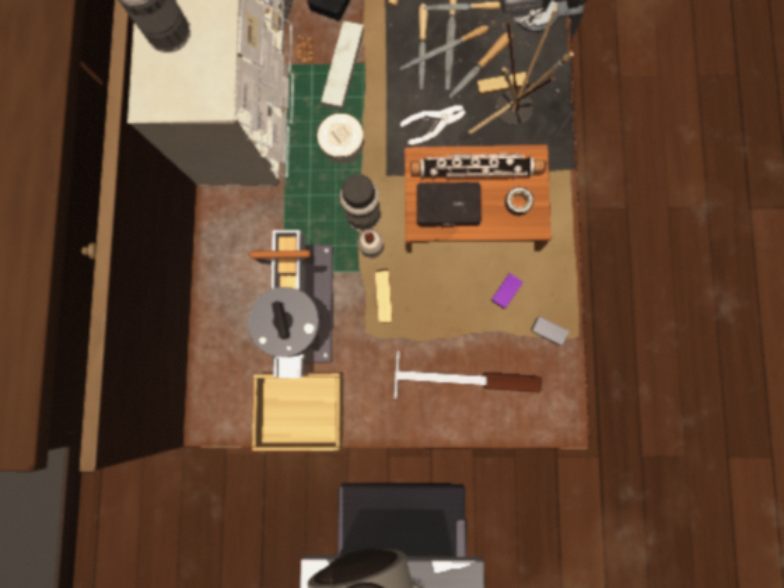

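The pictures show the dispenser and box on the left (cap at top-view px 285,322, handle 280,254). The rake lies at 395–540,380 and the shelf front edge at 405–550,240. The sanding stick is at 384,295. One blank is visible under the shelf in the scene view at 368,295, and there are purple and grey decoys.

Run:
```python
from h import *
for n in("scene","top"):
    z=np.load(n+"0.npz"); P=z["P"]; im=z["im"]
    def at(u,v,k=1):
        u=int(u/1.4);v=int(v/1.4); return np.round(np.nanmedian(P[v-k:v+k+1,u-k:u+k+1].reshape(-1,3),0),3)
    pts=dict(scene=dict(blk=(368,295),blkL=(356,297),blkR=(382,294),shR=(450,280),shL=(335,290),chb=(258,310),rakeh=(520,350),blade=(414,395)),
     top=dict(grip=(281,322),dM=(263,340),dT=(309,328),dL=(289,348),hand=(280,254),handL=(253,254),handR=(307,254),b1=(287,245),b2=(288,277),lip=(288,370),
      boxNL=(255,447),boxNR=(337,447),boxFL=(257,377),boxFR=(338,376),rkE=(540,384),rkF=(487,380),bl1=(397,354),bl2=(396,395),shL=(407,240),shR=(547,240),glue=(370,240),can=(358,188),st1=(381,272),st2=(386,319),stickmid=(384,295)))[n]
    for k,(u,v) in pts.items(): print(n,k,at(u,v),z["im"][int(v/1.4),int(u/1.4)])
    # grip: points with z .17-.2 in region
    if n=="top":
        m=(P[...,2]>.172)&(P[...,2]<.2)&(im.max(-1)<60)&(P[...,0]<.6)&(P[...,0]>.3)&(P[...,1]>.05)
        q=P[m][:,:2]; print(m.sum(),q.mean(0),cv2.minAreaRect((q*1000).astype(np.float32)))
        m=(P[...,2]>.185)&(P[...,2]<.21)&(im[...,0]>im[...,2]+60)&(P[...,0]<.7)&(P[...,1]>.05)
        q=P[m][:,:2]; print("handle",m.sum(),cv2.minAreaRect((q*1000).astype(np.float32)),P[m][:,2].max())
        m=(P[...,2]>.155)&(P[...,2]<.175)&(abs(im.astype(int).max(-1)-im.min(-1))<25)&(P[...,0]<.6)&(P[...,0]>.3)&(P[...,1]>.05)
        q=P[m][:,:2]; print("cap",cv2.minEnclosingCircle((q*1000).astype(np.float32)))
        m=(P[...,2]>.045)&(P[...,2]<.062)&(P[...,0]<.42)&(P[...,1]>.05)&(P[...,1]<.3)
        q=P[m][:,:2]; print("box",m.sum(),cv2.minAreaRect((q*1000).astype(np.float32)))
        m=(P[...,2]>.08)&(P[...,2]<.105)&(im[...,0]>im[...,2]+60)&(P[...,0]<.8)&(P[...,1]<.05)
        q=P[m][:,:2]; print("shelf",m.sum(),cv2.minAreaRect((q*1000).astype(np.float32)))
```

```text
scene blk [ 0.741 -0.096  0.02 ] [164 130  82]
scene blkL [ 0.747 -0.071  0.019] [163 129  82]
scene blkR [ 0.73  -0.121  0.017] [154 120  76]
scene shR [ 0.699 -0.269  0.011] [112  80  49]
scene shL [ 0.746 -0.023  0.057] [86 55 30]
scene chb [0.669 0.165 0.142] [242 203 137]
scene rakeh [ 0.447 -0.221  0.028] [125  73  41]
scene blade [ 0.471 -0.005  0.019] [92 90 85]
top grip [0.545 0.163 0.194] [58 50 48]
top dM [0.522 0.198 0.168] [240 238 228]
top dT [0.539 0.125 0.167] [244 243 235]
top dL [0.509 0.155 0.166] [228 226 211]
top hand [0.651 0.165 0.201] [200 117  62]
top handL [0.651 0.208 0.202] [197 115  60]
top handR [0.651 0.124 0.2  ] [189 110  58]
top b1 [0.678 0.168 0.143] [241 193 116]
top b2 [0.632 0.171 0.122] [210 174 120]
top lip [0.475 0.169 0.111] [244 242 239]
top boxNL [0.345 0.235 0.053] [171 131  79]
top boxNR [0.346 0.093 0.054] [176 138  83]
top boxFL [0.464 0.237 0.055] [210 174 110]
top boxFR [0.467 0.093 0.054] [196 159  98]
top rkE [ 0.453 -0.258  0.028] [94 47 28]
top rkF [ 0.46  -0.166  0.03 ] [161 141 130]
top bl1 [ 0.507 -0.008  0.027] [174 149 133]
t
[... 198 characters left out ...]
53] [84 75 65]
top st1 [0.656 0.021 0.019] [221 184 120]
top st2 [0.571 0.013 0.021] [244 220 149]
top stickmid [0.614 0.015 0.019] [244 220 149]
1359 [0.47718885 0.38560446] ((463.3935241699219, 327.00738525390625), (330.6814270019531, 258.8980712890625), 83.71561431884766)
handle 238 ((650.39013671875, 167.00350952148438), (93.48622131347656, 11.813994407653809), 89.92532348632812) 0.20625515185723325
cap ((469.62603759765625, 302.1356506347656), 212.56588745117188)
box 381 ((380.08587646484375, 165.45584106445312), (78.4588623046875, 150.6495361328125), 0.2985767424106598)
shelf 2797 ((746.8444213867188, -116.58335876464844), (106.21137237548828, 312.9953308105469), 0.0010806533973664045)
```

```bash
cat >> h.py <<'E'
def inc(xyz,yaw,pitch=0,base=None):
    """increment (tool axes, mm/deg) to a tool-down pose at world xyz, yaw, in deg; base=(pos,rot) else measured"""
    o=telemetry.get_obs(); p,r=base or (o["ee_pos"],o["tcp_rot"])
    R0=R.from_euler('xyz',r,degrees=True); R1=R.from_euler('xyz',[180,pitch,yaw],degrees=True)
    t=R0.inv().apply(np.array(xyz)-p)*1000; w=(R0.inv()*R1).as_rotvec(degrees=True)
    print("inc",np.round(t,1),np.round(w,1)," from",np.round(p,4),np.round(r,1),"q",np.round(o["q"]),"F",np.round(o["wrist_force"],1),"op",round(o["opening"],4),"t",round(o["time"],1)); return t,w
E
python3 - <<'E'
from h import *
print(calibration("wrist"))
inc([.52,.165,.36],104)
E
```

```text
{'vertical_fov': 59.24957705118898, 'cx': 279.61752571603375, 'cy': 204.40578265871753, 'hand_eye': array([[ 9.49965518e-04, -9.54395005e-01, -2.98545259e-01,
         7.56432298e-02],
       [ 9.99999536e-01,  9.54659564e-04,  1.30106764e-04,
         6.38375752e-04],
       [ 1.60835842e-04, -2.98545244e-01,  9.54395469e-01,
        -1.23822948e-01],
       [ 0.00000000e+00,  0.00000000e+00,  0.00000000e+00,
         1.00000000e+00]])}
inc [ 544.5 -584.  -109.7] [ -0.1  -0.1 -90. ]  from [ 0.1333 -0.5335  0.2496] [-179.9    0.    14. ] q [-76.   5.  10.  95.  -0.  90.] F [0.3 0.1 0. ] op 0.0853 t 0.1
```

>>> play_rows --increments '[[[544, -584, -110], [0, 0, -90], 0], [[544, -584, -110], [0, 0, -90], 0], [[544, -584, -110], [0, 0, -90], 0], [[544, -584, -110], [0, 0, -90], 0], [[544, -584, -110], [0, 0, -90], 0], [[544, -584, -110], [0, 0, -90], 0], [[544, -584, -110], [0, 0, -90], 0], [[544, -584, -110], [0, 0, -90], 0], [[544, -584, -110], [0, 0, -90], 0], [[544, -584, -110], [0, 0, -90], 0], [[544, -584, -110], [0, 0, -90], 0], [[544, -584, -110], [0, 0, -90], 0], [[544, -584, -110], [0, 0, -90], 0], [[544, -584, -110], [0, 0, -90], 0], [[544, -584, -110], [0, 0, -90], 0], [[544, -584, -110], [0, 0, -90], 0], [[544, -584, -110], [0, 0, -90], 0], [[544, -584, -110], [0, 0, -90], 0], [[544, -584, -110], [0, 0, -90], 0], [[544, -584, -110], [0, 0, -90], 0]]'

```text
time: 2.1
ee_pos: [0.519, 0.1636, 0.3609]
tcp_rot: [180.0, 0.0, 104.0]
wrist_force: [0.4, 0.3, -0.1]
opening: 0.0855
grasp_force: 0.0
```

Run:
```python
from h import *
inc([.547,.165,.36],-164)
```

```text
inc [-5.4 27.5  0.9] [  0.   0. -92.]  from [0.519  0.1636 0.3609] [180.   0. 104.] q [ 18.   8.  27. 108.  -0.  94.] F [ 0.4  0.3 -0.1] op 0.0855 t 2.1
```

>>> play_rows --increments '[[[-5, 27, 1], [0, 0, -92], 0], [[-5, 27, 1], [0, 0, -92], 0], [[-5, 27, 1], [0, 0, -92], 0], [[-5, 27, 1], [0, 0, -92], 0], [[-5, 27, 1], [0, 0, -92], 0], [[-5, 27, 1], [0, 0, -92], 0], [[-5, 27, 1], [0, 0, -92], 0], [[-5, 27, 1], [0, 0, -92], 0], [[-5, 27, 1], [0, 0, -92], 0], [[-5, 27, 1], [0, 0, -92], 0], [[-5, 27, 1], [0, 0, -92], 0], [[-5, 27, 1], [0, 0, -92], 0]]'

```text
time: 3.3
ee_pos: [0.5465, 0.1653, 0.3601]
tcp_rot: [-180.0, 0.1, -164.0]
wrist_force: [1.3, -0.5, 0.3]
opening: 0.0859
grasp_force: 0.0
```

Run:
```python
from h import *
im,P=cam("wrist"); save("w1",im,1.4); np.savez("w1.npz",im=im,P=P)
A=P[...,2]; near=(np.hypot(P[...,0]-.547,P[...,1]-.165)<.05)
m=near&(im.max(-1)<75)&(A>.18)&(A<.205); q=(P[m][:,:2]*1000).astype(np.float32); print("grip",len(q),cv2.minAreaRect(q),np.median(P[m][:,2]))
m=(np.hypot(P[...,0]-.547,P[...,1]-.165)<.075)&(A>.155)&(A<.175); q=(P[m][:,:2]*1000).astype(np.float32); print("cap",cv2.minEnclosingCircle(q),np.median(P[m][:,2]))
w=(m&near&(im.min(-1)>190)).astype(np.uint8); n,l,s,c=cv2.connectedComponentsWithStats(w)
for i in range(1,n):
    if s[i,4]>15: p=P[l==i].mean(0); print(s[i,4],p.round(4))
inc([.547,.165,.36],-164)
```

```text
grip 1144 ((550.9259643554688, 164.0809783935547), (58.63783645629883, 13.956443786621094), 14.545919418334961) 0.1927192345011821
cap ((558.5850830078125, 165.104248046875), 63.647010803222656) 0.16530900470037702
inc [-0.3 -0.6  0. ] [-0.   0.1 -0.2]  from [0.5466 0.1655 0.36  ] [-1.800e+02  1.000e-01 -1.642e+02] q [ 17.  12.  31. 109.  -0.   1.] F [-0.2 -0.   0.4] op 0.0855 t 3.4
```

View pics/w1.png

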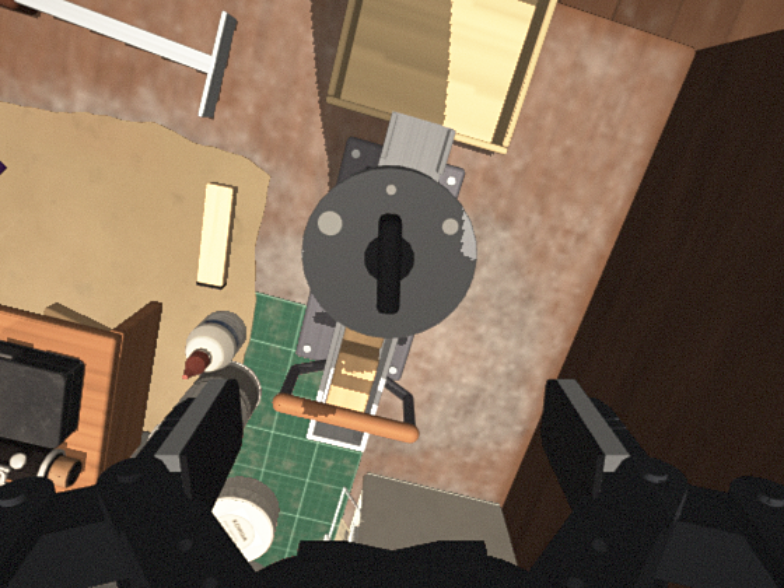

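Bar grip is at (0.551, 0.164) at +14.5° (cap about 0.25 rad), with the low disc facing the outlet. I need a turn of +45.7°.

>>> play_rows --increments '[[[-4, 2, 50], [0, 0, 1.3], 0], [[-4, 2, 90], [0, 0, 1.3], 0], [[-4, 2, 120], [0, 0, 1.3], 0], [[-4, 2, 140], [0, 0, 1.3], 0], [[-4, 2, 155], [0, 0, 1.3], 0], [[-4, 2, 165], [0, 0, 1.3], 0], [[-4, 2, 170], [0, 0, 1.3], 0], [[-4, 2, 170], [0, 0, 1.3], 0.5], [[-4, 2, 170], [0, 0, 1.3], 1], [[-4, 2, 170], [0, 0, 1.3], 1], [[-4, 2, 170], [0, 0, 1.3], 1], [[-4, 2, 170], [0, 0, 1.3], 1], [[-4, 2, 170], [0, 0, 1.3], 1], [[-4, 2, 170], [0, 0, 1.3], 1], [[-4, 2, 170], [0, 0, 1.3], 1], [[-4, 2, 170], [0, 0, 1.3], 1]]' --grip_force 40

```text
time: 4.95
ee_pos: [0.5516, 0.1655, 0.1903]
tcp_rot: [-179.5, 0.1, -165.5]
wrist_force: [5.7, -23.6, 4.4]
opening: 0.0129
grasp_force: 44.0
```

Run:
```python
from h import *
inc([.551,.164,.190],-119.8)
```

```text
inc [ 0.9 -1.3  0.3] [ -0.5  -0.1 -45.7]  from [0.5516 0.1655 0.1903] [-1.795e+02  1.000e-01 -1.655e+02] q [17.  8.  6. 89. -0.  2.] F [  5.7 -23.6   4.4] op 0.0129 t 5.0
```

>>> play_rows --increments '[[[1, -3, 0], [0, 0, 0], 1], [[1, -3, 0], [0, 0, -3], 1], [[1, -3, 0], [0, 0, -7], 1], [[1, -3, 0], [0, 0, -11], 1], [[1, -3, 0], [0, 0, -15], 1], [[1, -3, 0], [0, 0, -19], 1], [[1, -3, 0], [0, 0, -23], 1], [[1, -3, 0], [0, 0, -27], 1], [[1, -3, 0], [0, 0, -31], 1], [[1, -3, 0], [0, 0, -35], 1], [[1, -3, 0], [0, 0, -39], 1], [[1, -3, 0], [0, 0, -42], 1], [[1, -3, 0], [0, 0, -44], 1], [[1, -3, 0], [0, 0, -45.7], 1], [[1, -3, 0], [0, 0, -45.7], 1], [[1, -3, 0], [0, 0, -45.7], 1]]'

```text
time: 6.55
ee_pos: [0.5513, 0.1654, 0.1903]
tcp_rot: [-179.8, 0.0, -119.6]
wrist_force: [6.3, -6.9, 2.8]
opening: 0.013
grasp_force: 44.0
```

Open, rise and check.

>>> play_rows --increments '[[[0, 0, 0], [0, 0, 0], 0.5], [[0, 0, 0], [0, 0, 0], 0.3], [[0, 0, 0], [0, 0, 0], 0], [[0, 0, 0], [0, 0, 0], 0], [[0, 0, 0], [0, 0, 0], 0], [[0, 0, 0], [0, 0, 0], 0], [[0, 0, -20], [0, 0, 0], 0], [[0, 0, -50], [0, 0, 0], 0], [[0, 0, -90], [0, 0, 0], 0], [[0, 0, -130], [0, 0, 0], 0], [[0, 0, -160], [0, 0, 0], 0], [[0, 0, -160], [0, 0, 0], 0], [[0, 0, -160], [0, 0, 0], 0]]'

```text
time: 7.85
ee_pos: [0.5504, 0.1665, 0.3495]
tcp_rot: [-180.0, 0.0, -119.6]
wrist_force: [0.9, 0.4, -0.9]
opening: 0.086
grasp_force: 0.0
```

Run:
```python
from h import *
im,P=cam("wrist"); save("w2",im,1.4); np.savez("w2.npz",im=im,P=P)
A=P[...,2]; near=(np.hypot(P[...,0]-.551,P[...,1]-.165)<.05)
m=near&(im.max(-1)<75)&(A>.18)&(A<.205); q=(P[m][:,:2]*1000).astype(np.float32); print("grip",len(q),cv2.minAreaRect(q),np.median(P[m][:,2]))
m=(A>.187)&(A<.215)&(im[...,0]>im[...,2].astype(int)+50)&(P[...,0]<.75)&(P[...,1]>.05)
q=(P[m][:,:2]*1000).astype(np.float32); print("handle",m.sum(),cv2.minAreaRect(q),P[m][:,2].max())
inc([.651,.167,.26],-90)
```

```text
grip 1265 ((550.76611328125, 163.60829162597656), (57.27082824707031, 13.821627616882324), 60.65986633300781) 0.19272124201492785
handle 1638 ((651.0960693359375, 164.7755126953125), (12.199301719665527, 95.3523178100586), 0.37294963002204895) 0.20297931435583666
inc [-50.3 -87.5  88.4] [  0.   -0.  -29.6]  from [0.5501 0.1664 0.3484] [ 180.    -0.  -119.6] q [ 17.  12.  30. 107.   0. -44.] F [ 0.1  0.1 -1.1] op 0.0852 t 7.9
```

View pics/w2.png

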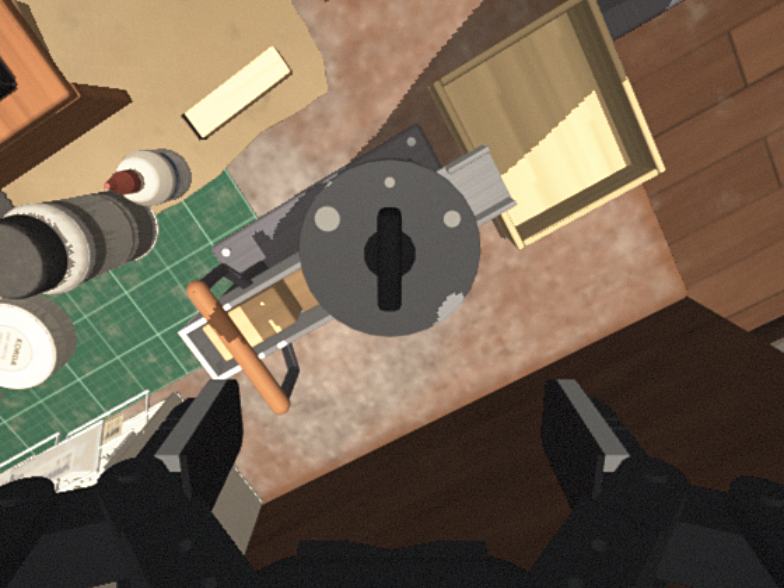

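Cap now reads 60.3° with the medium disc facing the outlet. Next I grip the handle.

>>> play_rows --increments '[[[-25, -43, 20], [0, 0, -8], 0.3], [[-50, -87, 40], [0, 0, -16], 0.5], [[-50, -87, 70], [0, 0, -24], 0.5], [[-50, -87, 88], [0, 0, -29.6], 0.5], [[-50, -87, 88], [0, 0, -29.6], 0.5], [[-50, -87, 110], [0, 0, -29.6], 0.5], [[-50, -87, 130], [0, 0, -29.6], 0.5], [[-50, -87, 145], [0, 0, -29.6], 0.5], [[-50, -87, 153], [0, 0, -29.6], 0.5], [[-50, -87, 153], [0, 0, -29.6], 0.5], [[-50, -87, 153], [0, 0, -29.6], 0.5]]' --grip_force 30

```text
time: 9.0
ee_pos: [0.6504, 0.167, 0.1976]
tcp_rot: [-179.9, 0.0, -90.0]
wrist_force: [-0.0, 0.3, -0.1]
opening: 0.0428
grasp_force: 0.0
```

>>> play_rows --increments '[[[0, 0, 2], [0, 0, 0], 0.8], [[0, 0, 2], [0, 0, 0], 1], [[0, 0, 2], [0, 0, 0], 1], [[0, 0, 2], [0, 0, 0], 1], [[0, 0, 2], [0, 0, 0], 1], [[0, 0, 2], [0, 0, 0], 1], [[0, 4, -3], [0, 0, 0], 1], [[0, 9, -8], [0, 0, 0], 1], [[0, 18, -18], [0, 0, 0], 1]]'

```text
time: 9.9
ee_pos: [0.6348, 0.1669, 0.215]
tcp_rot: [-179.7, 0.0, -90.0]
wrist_force: [11.0, 0.4, -2.4]
opening: 0.011
grasp_force: 29.3
```

>>> play_rows --increments '[[[0, 5, -4.5], [0, 0, 0], 1], [[0, 10.5, -9], [0, 0, 0], 1], [[0, 16, -13], [0, 0, 0], 1], [[0, 22, -17], [0, 0, 0], 1], [[0, 28, -20.5], [0, 0, 0], 1], [[0, 34, -24], [0, 0, 0], 1], [[0, 40, -27], [0, 0, 0], 1], [[0, 46, -30], [0, 0, 0], 1], [[0, 52, -32], [0, 0, 0], 1], [[0, 59, -34.5], [0, 0, 0], 1], [[0, 65, -36], [0, 0, 0], 1], [[0, 72, -38], [0, 0, 0], 1], [[0, 80, -40], [0, 0, 0], 1], [[0, 80, -40], [0, 0, 0], 1], [[0, 80, -40], [0, 0, 0], 1]]'

```text
time: 11.4
ee_pos: [0.5533, 0.1663, 0.2575]
tcp_rot: [-179.7, 0.0, -90.0]
wrist_force: [0.9, -4.6, 13.8]
opening: 0.0106
grasp_force: 31.4
```

Run:
```python
from h import *
im,P=cam("scene"); save("s1",im[150:400,120:420],2.4)
inc([.651,.167,.195],-90)
```

```text
inc [ -0.7 -97.3  63.1] [-0.3  0.  -0. ]  from [0.5533 0.1664 0.2575] [-179.7    0.   -90. ] q [ 17.   9.  15.  96.  -0. -73.] F [-0.2 -4.4 14.8] op 0.0111 t 11.4
```

View pics/s1.png

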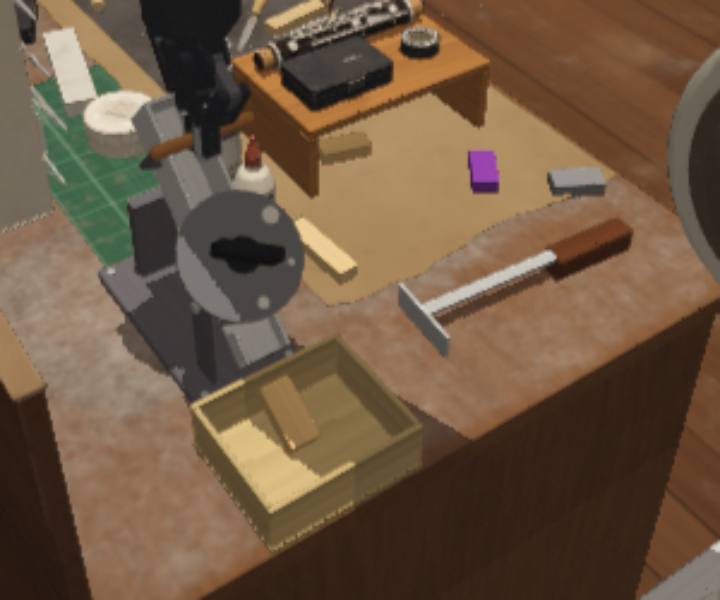

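>>> play_rows --increments '[[[0, 0, 0], [0, 0, 0], 1], [[0, 0, 0], [0, 0, 0], 1], [[0, 0, 0], [0, 0, 0], 1], [[0, 0, 0], [0, 0, 0], 1], [[0, 0, 0], [0, 0, 0], 1], [[0, 0, 0], [0, 0, 0], 1], [[0, 0, 0], [0, 0, 0], 1], [[0, 0, 0], [0, 0, 0], 1], [[0, 0, 0], [0, 0, 0], 1], [[0, 0, 0], [0, 0, 0], 1]]'

```text
time: 12.45
ee_pos: [0.5533, 0.1663, 0.2575]
tcp_rot: [-179.7, 0.0, -90.0]
wrist_force: [0.9, -4.9, 14.7]
opening: 0.0109
grasp_force: 31.4
```

Run:
```python
from h import *
a,_=cam("scene"); b,_=cam("top"); 
A=cv2.resize(a[180:400,120:340],(480,480)); B=cv2.resize(b[120:340,150:300],(327,480)); save("s2",np.hstack([A,B]))
```

```text
(no output)
```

View pics/s2.png

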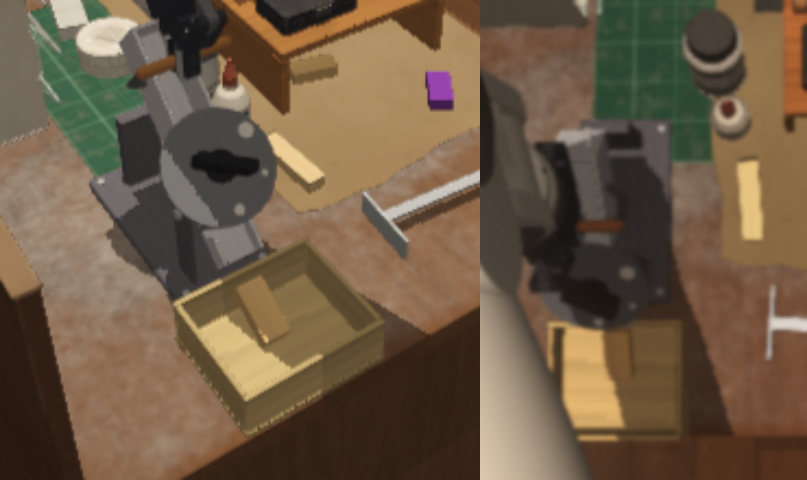

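>>> play_rows --increments '[[[0, -8, 2], [0, 0, 0], 1], [[0, -21, 5.5], [0, 0, 0], 1], [[0, -34, 10], [0, 0, 0], 1], [[0, -46, 16], [0, 0, 0], 1], [[0, -52, 19.5], [0, 0, 0], 1], [[0, -58, 23], [0, 0, 0], 1], [[0, -64, 27], [0, 0, 0], 1], [[0, -69.5, 31], [0, 0, 0], 1], [[0, -75, 35.5], [0, 0, 0], 1], [[0, -80, 40], [0, 0, 0], 1], [[0, -85, 45], [0, 0, 0], 1], [[0, -89, 49.5], [0, 0, 0], 1], [[0, -94, 55], [0, 0, 0], 1], [[0, -97, 60], [0, 0, 0], 1], [[0, -98, 62], [0, 0, 0], 1], [[0, -98, 63], [0, 0, 0], 1], [[0, -98, 63], [0, 0, 0], 1]]'

```text
time: 14.25
ee_pos: [0.6522, 0.1671, 0.1937]
tcp_rot: [-179.7, 0.1, -90.0]
wrist_force: [5.5, 0.4, 10.6]
opening: 0.0107
grasp_force: 33.8
```

>>> play_rows --increments '[[[0, 0, -2], [0, 0, 0], 0.7], [[0, 0, -2], [0, 0, 0], 0.5], [[0, 0, -2], [0, 0, 0], 0.5], [[0, 0, -2], [0, 0, 0], 0.5], [[0, 0, -20], [0, 0, 0], 0.5], [[0, 0, -50], [0, 0, 0], 0.5], [[0, 0, -90], [0, 0, 0], 0.5], [[20, 0, -130], [0, 0, 0], 0.5], [[60, 20, -150], [0, 0, 0], 0.3], [[100, 50, -150], [0, 0, 0], 0], [[150, 80, -150], [0, 0, 0], 0], [[200, 110, -150], [0, 0, 0], 0], [[200, 110, -150], [0, 0, 0], 0]]'

```text
time: 15.55
ee_pos: [0.5382, -0.036, 0.3422]
tcp_rot: [-180.0, -0.0, -90.1]
wrist_force: [-0.2, 1.0, 0.1]
opening: 0.0851
grasp_force: 0.0
```

Run:
```python
from h import *
im,P=cam("top"); np.savez("t3.npz",im=im,P=P); a,Q=cam("scene"); np.savez("s3.npz",im=a,P=Q)
m=(P[...,2]>.185)&(P[...,2]<.23)&(im[...,0]>im[...,2].astype(int)+60)&(P[...,0]<.7)&(P[...,1]>.1)
q=P[m][:,:2]; print("handle",m.sum(),cv2.minAreaRect((q*1000).astype(np.float32)),P[m][:,2].max())
B=cv2.resize(im[140:340,160:420],(520,400)); A=cv2.resize(a[190:400,160:400],(457,400))[:,:270]; save("s3",np.hstack([A,B]))
o=telemetry.get_obs();print(o["ee_pos"],o["tcp_rot"],o["q"])
```

```text
handle 115 ((651.33642578125, 186.59410095214844), (52.61913299560547, 10.861214637756348), 89.4502182006836) 0.20532987895596116
[ 0.53938187 -0.03486097  0.34208296] [-1.79938978e+02 -1.03932907e-02 -9.01424735e+01] [-3.69471506e+00  6.89817675e+00  2.26195996e+01  1.05659874e+02
 -6.59247227e-03 -9.35522506e+01]
```

View pics/s3.png

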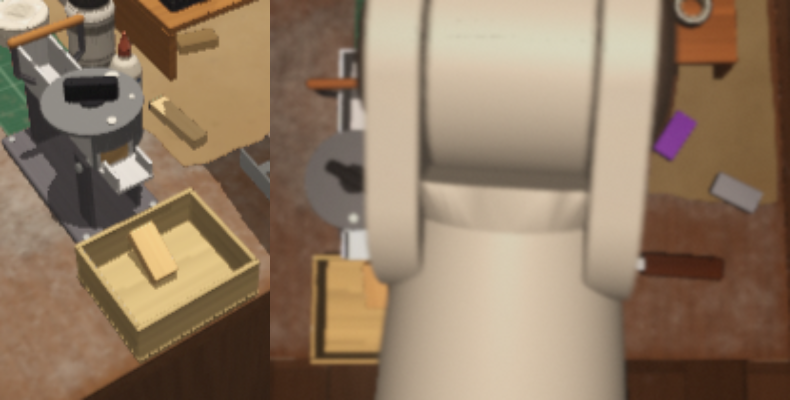

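Run:
```python
from h import *
inc([.56,-.146,.20],180,45)
z=np.load("scene0.npz");P=z["P"];im=z["im"]
m=(P[...,0]>.66)&(P[...,0]<.9)&(P[...,1]>-.26)&(P[...,1]<-.03)&(P[...,2]>.008)&(P[...,2]<.03)&(im[...,0]>135)
q=(P[m]*1000).astype(np.float32);print(len(q),cv2.minAreaRect(q[:,:2]),q.min(0),q.max(0))
```

```text
inc [111.1 -20.7 142.1] [ 35.1 -35.2  84.8]  from [ 0.5394 -0.0349  0.3421] [-179.9   -0.   -90.1] q [ -4.   7.  23. 106.  -0. -94.] F [0.3 0.9 0.2] op 0.0852 t 15.7Traceback (most recent call last):
  File "<stdin>", line 5, in <module>
cv2.error: OpenCV(4.12.0) /io/opencv/modules/imgproc/src/convhull.cpp:143: error: (-215:Assertion failed) total >= 0 && (depth == CV_32F || depth == CV_32S) in function 'convexHull'
```

>>> play_rows --increments '[[[111, -20, 100], [35, -35, 85], 0], [[111, -20, 100], [35, -35, 85], 0], [[111, -20, 100], [35, -35, 85], 0], [[111, -20, 100], [35, -35, 85], 0], [[111, -20, 100], [35, -35, 85], 0], [[111, -20, 100], [35, -35, 85], 0], [[111, -20, 100], [35, -35, 85], 0], [[111, -20, 142], [35, -35, 85], 0], [[111, -20, 142], [35, -35, 85], 0], [[111, -20, 142], [35, -35, 85], 0], [[111, -20, 142], [35, -35, 85], 0], [[111, -20, 142], [35, -35, 85], 0], [[111, -20, 142], [35, -35, 85], 0], [[111, -20, 142], [35, -35, 85], 0], [[111, -20, 142], [35, -35, 85], 0], [[111, -20, 142], [35, -35, 85], 0]]'

```text
time: 17.25
ee_pos: [0.5609, -0.1442, 0.1994]
tcp_rot: [-180.0, 44.7, -179.9]
wrist_force: [0.3, 0.0, -0.9]
opening: 0.0855
grasp_force: 0.0
```

Run:
```python
from h import *
im,P=cam("wrist"); save("w4",im,1.4); np.savez("w4.npz",im=im,P=P)
inc([.56,-.146,.20],180,45)
```

```text
inc [ 0.2 -1.8 -1.1] [ 0.  -0.3  0. ]  from [ 0.5609 -0.1442  0.1994] [ 180.    44.7 -180. ] q [-21. -31. -38.  40.  15. -15.] F [-0.6 -0.3 -0.4] op 0.0856 t 17.3
```

View pics/w4.png

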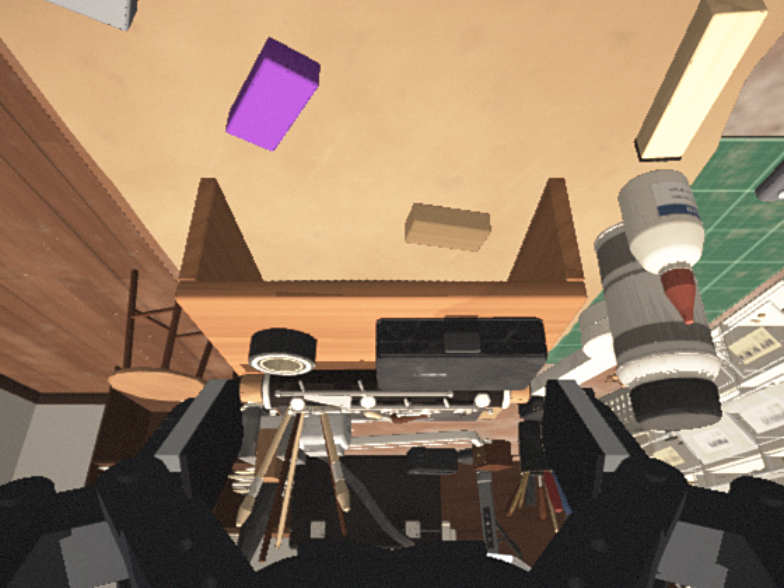

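Run:
```python
from h import *
z=np.load("w4.npz");P=z["P"];im=z["im"]
for u,v in((300,270),(380,272),(480,272),(448,215),(205,182),(560,182)): print(u,v,P[int(v/1.4),int(u/1.4)].round(3))
m=(P[...,0]>.70)&(P[...,0]<.86)&(P[...,1]>-.25)&(P[...,1]<-.045)&(P[...,2]>.013)&(P[...,2]<.026)
q=(P[m]*1000).astype(np.float32);print(len(q),cv2.minAreaRect(q[:,:2].copy()),np.percentile(q,[2,98],axis=0))
# shelf ends
m=(P[...,0]>.66)&(P[...,0]<.74)&(P[...,1]>-.3)&(P[...,1]<-.0)&(P[...,2]>.035)&(P[...,2]<.07)
q=P[m];print("shelf front",np.percentile(q,[1,50,99],axis=0).round(3))
for s in(q[q[:,1]<-.15],q[q[:,1]>-.15]): print(np.percentile(s,[1,99],axis=0).round(3))
```

```text
300 270 [ 0.824 -0.227  0.002]
380 272 [ 0.829 -0.155  0.002]
480 272 [ 0.83  -0.065  0.001]
448 215 [ 0.729 -0.103  0.01 ]
205 182 [ 0.697 -0.272  0.007]
560 182 [ 0.695 -0.031  0.008]
1199 ((743.7410888671875, -103.06063842773438), (60.03729248046875, 31.093830108642578), 76.14142608642578) [[ 724.51421631 -132.56086548   13.55555344]
 [ 759.70189453  -74.13107727   21.03993881]]
shelf front [[ 0.694 -0.275  0.035]
 [ 0.7   -0.264  0.053]
 [ 0.739 -0.028  0.07 ]]
[[ 0.695 -0.276  0.035]
 [ 0.739 -0.264  0.069]]
[[ 0.694 -0.039  0.035]
 [ 0.739 -0.027  0.07 ]]
```

>>> play_rows --increments '[[[20, 0, 20], [0, 0, 0], 0], [[42, 0, 42], [0, 0, 0], 0], [[42, 0, 42], [0, 0, 0], 0], [[42, 0, 42], [0, 0, 0], 0]]'

```text
time: 17.7
ee_pos: [0.5604, -0.1442, 0.1402]
tcp_rot: [180.0, 44.7, 180.0]
wrist_force: [1.3, -0.0, 0.1]
opening: 0.0852
grasp_force: 0.0
```

Run:
```python
from h import *
im,P=cam("wrist"); np.savez("w5.npz",im=im,P=P)
m=(P[...,0]>.70)&(P[...,0]<.86)&(P[...,1]>-.25)&(P[...,1]<-.045)&(P[...,2]<.03)
print("max floor x",np.percentile(P[m][:,0],99.9))
m&=(P[...,2]>.012)
n,l,s,c=cv2.connectedComponentsWithStats(m.astype(np.uint8))
for i in range(1,n):
    if s[i,4]>60: q=(P[l==i]*1000).astype(np.float32); print(s[i,4],cv2.minAreaRect(q[:,:2].copy()),q[:,2].max())
m=(P[...,0]>.84)&(P[...,0]<.88)&(P[...,1]>-.25)&(P[...,1]<-.045)&(P[...,2]<.07); print("back panel px",m.sum(), np.percentile(P[m][:,0],[5,50,95]) if m.sum() else 0)
# rake from top0
z=np.load("top0.npz");T=z["P"];I=z["im"].astype(int)
m=(T[...,2]>.015)&(T[...,2]<.04)&(T[...,0]<.54)&(T[...,0]>.4)&(T[...,1]<.01)&(T[...,1]>-.3)
d=m&(I[...,0]>I[...,2]+30); 
q=(T[d]*1000).astype(np.float32);print("rake handle",len(q),cv2.minAreaRect(q[:,:2].copy()),np.median(q[:,2]))
d=m&(T[...,1]>-.02); q=(T[d]*1000).astype(np.float32);print("blade",len(q),cv2.minAreaRect(q[:,:2].copy()),q[:,:2].mean(0))
d=m&~(I[...,0]>I[...,2]+30)&(T[...,1]<-.02)&(T[...,0]>.44)&(T[...,0]<.48); q=(T[d]*1000).astype(np.float32);print("bar",len(q),cv2.minAreaRect(q[:,:2].copy()))
```

```text
max floor x 0.8580691132473701
1250 ((743.6306762695312, -103.32881164550781), (59.6440544128418, 31.903549194335938), 77.24885559082031) 21.12063
2272 ((856.0591430664062, -147.50439453125), (5.469593524932861, 204.96302795410156), 0.22751253843307495) 29.971828
back panel px 4396 [0.84373249 0.85550704 0.85714533]
rake handle 490 ((483.981689453125, -133.316650390625), (98.48733520507812, 265.1959533691406), 2.872041702270508) 29.811874
blade 84 ((468.64453125, -11.788458824157715), (13.326896667480469, 81.51727294921875), 86.44269561767578) [469.3299  -9.1867]
bar 318 ((462.0726013183594, -91.99346160888672), (143.58006286621094, 17.22034454345703), 87.55142211914062)
```

Only one blank is under the shelf, at (0.744, −0.103), and the back panel is visible behind it. The rake is at about (0.457, −0.212), yaw about 87°. I'll go over the rake handle.

Run:
```python
from h import *
inc([.457,-.212,.25],-93)
z=np.load("w4.npz");P=z["P"];im=z["im"].astype(int)
m=(im[...,2]>120)&(im[...,1]<90)&(im[...,0]>60)
print("purple",np.nanpercentile(P[m],[1,99],axis=0).round(3))
```

```text
inc [  -2.6  -67.6 -150. ] [-33.9  35.7 -82.1]  from [ 0.561  -0.1444  0.1418] [-180.    44.9 -180. ] q [-21. -30. -44.  33.  15. -15.] F [0.3 1.1 0.4] op 0.0858 t 17.8
purple [[ 0.589 -0.237  0.018]
 [ 0.648 -0.183  0.021]]
```

>>> play_rows --increments '[[[-3, -67, -150], [-34, 35.7, -82], 0], [[-3, -67, -150], [-34, 35.7, -82], 0], [[-3, -67, -150], [-34, 35.7, -82], 0], [[-3, -67, -150], [-34, 35.7, -82], 0], [[-3, -67, -150], [-34, 35.7, -82], 0], [[-3, -67, -150], [-34, 35.7, -82], 0], [[-3, -67, -150], [-34, 35.7, -82], 0], [[-3, -67, -150], [-34, 35.7, -82], 0], [[-3, -67, -150], [-34, 35.7, -82], 0], [[-3, -67, -150], [-34, 35.7, -82], 0], [[-3, -67, -150], [-34, 35.7, -82], 0], [[-3, -67, -150], [-34, 35.7, -82], 0], [[-3, -67, -150], [-34, 35.7, -82], 0], [[-3, -67, -150], [-34, 35.7, -82], 0]]'

```text
time: 19.15
ee_pos: [0.4573, -0.2112, 0.2497]
tcp_rot: [180.0, 0.1, -93.2]
wrist_force: [-0.7, -0.8, 0.2]
opening: 0.0854
grasp_force: 0.0
```

Run:
```python
from h import *
im,P=cam("wrist"); np.savez("w6.npz",im=im,P=P); save("w6",im); I=im.astype(int)
m=(P[...,2]>.015)&(P[...,2]<.04)&(P[...,0]<.54)&(P[...,0]>.38)&(P[...,1]<.03)&(P[...,1]>-.29)
n,l,s,c=cv2.connectedComponentsWithStats(m.astype(np.uint8)); i=1+s[1:,4].argmax(); m=l==i
q=(P[m]*1000).astype(np.float32); print("rake",len(q),cv2.minAreaRect(q[:,:2].copy()))
h=m&(P[...,1]<-.17); q=(P[h]*1000).astype(np.float32);print("handle",len(q),cv2.minAreaRect(q[:,:2].copy()),np.median(q[:,2]))
h=m&(P[...,1]>-.03); q=(P[h]*1000).astype(np.float32);print("blade",len(q),cv2.minAreaRect(q[:,:2].copy()) if len(q) else 0)
inc([.457,-.212,.024],-93)
```

```text
rake 5419 ((457.8605041503906, -135.90673828125), (257.52264404296875, 83.84823608398438), 84.82872009277344)
handle 2900 ((455.7323303222656, -217.01783752441406), (95.37141418457031, 27.671117782592773), 86.29698181152344) 29.898369
blade 882 ((468.6995849609375, -18.910858154296875), (22.6590633392334, 83.88726043701172), 86.60131072998047)
inc [ 1.200e+00 -1.000e-01  2.255e+02] [ 0.   0.1 -0.2]  from [ 0.457  -0.2113  0.2495] [ 1.80e+02  1.00e-01 -9.32e+01] q [ -25.   -1.    4.   95.    0. -112.] F [ 0.7  0.3 -0.3] op 0.0856 t 19.2
```

>>> play_rows --increments '[[[2, 1, 50], [0, 0, 0.4], 0], [[2, 1, 100], [0, 0, 0.4], 0], [[2, 1, 140], [0, 0, 0.4], 0], [[2, 1, 175], [0, 0, 0.4], 0], [[2, 1, 200], [0, 0, 0.4], 0], [[2, 1, 215], [0, 0, 0.4], 0], [[2, 1, 224], [0, 0, 0.4], 0], [[2, 1, 225], [0, 0, 0.4], 0], [[2, 1, 225], [0, 0, 0.4], 0.5], [[2, 1, 225], [0, 0, 0.4], 0.8], [[2, 1, 225], [0, 0, 0.4], 1], [[2, 1, 225], [0, 0, 0.4], 1], [[2, 1, 225], [0, 0, 0.4], 1], [[2, 1, 225], [0, 0, 0.4], 1], [[2, 1, 225], [0, 0, 0.4], 1], [[2, 1, 225], [0, 0, 0.4], 1]]' --grip_force 80

```text
time: 20.8
ee_pos: [0.4557, -0.2127, 0.0244]
tcp_rot: [179.9, 0.1, -93.5]
wrist_force: [-0.1, 0.7, 6.0]
opening: 0.0269
grasp_force: 80.0
```

>>> play_rows --increments '[[[0, 0, -15], [0, 0, 0], 1], [[0, 0, -45], [0, 0, 0], 1], [[0, 0, -80], [0, 0, 0], 1], [[-10, 2, -80], [0, 0, 7], 1], [[-20, 4, -80], [0, 0, 14], 1], [[-30, 6, -80], [0, 0, 21], 1], [[-40, 9, -80], [0, 0, 28], 1], [[-50, 11, -80], [0, 0, 35], 1], [[-60, 13, -80], [0, 0, 42], 1], [[-70, 15, -80], [0, 0, 49], 1], [[-80, 17, -80], [0, 0, 56], 1], [[-90, 19, -80], [0, 0, 63], 1], [[-100, 21, -80], [0, 0, 70], 1], [[-109, 23, -80], [0, 0, 77], 1], [[-109, 23, -80], [0, 0, 84], 1], [[-109, 23, -80], [0, 0, 86.5], 1], [[-109, 23, -80], [0, 0, 86.5], 1]]'

```text
time: 22.5
ee_pos: [0.439, -0.1024, 0.1046]
tcp_rot: [179.9, -0.1, 180.0]
wrist_force: [-0.8, -0.5, -0.5]
opening: 0.0265
grasp_force: 78.9
```

```bash
cat > rk.py <<'E'
from h import *
im,P=cam("wrist"); o=telemetry.get_obs(); e=o["ee_pos"]
import sys; save(sys.argv[1],im); np.savez(sys.argv[1]+".npz",im=im,P=P)
# blade: points ahead of tool, near expected
m=(P[...,0]>e[0]+.185)&(P[...,0]<e[0]+.225)&(abs(P[...,1]-e[1])<.07)&(P[...,2]>e[2]-.026)&(P[...,2]<e[2]+.02)
if m.sum()>5: q=P[m]; print("blade",m.sum(),np.percentile(q,[2,50,98],axis=0).round(3))
m=(P[...,0]>.5)&(P[...,0]<.83)&(P[...,1]>-.17)&(P[...,1]<-.04)&(P[...,2]>.014)&(P[...,2]<.023)
n,l,s,c=cv2.connectedComponentsWithStats(m.astype(np.uint8))
for i in range(1,n):
    if s[i,4]>80: q=(P[l==i]*1000).astype(np.float32); print("blank?",s[i,4],cv2.minAreaRect(q[:,:2].copy()),np.median(q[:,2]))
inc([.585,-.103,.064],-180)
E
python3 rk.py r1
```

```text
inc [-146.1   -0.8   40.1] [ 0.1 -0.1  0.1]  from [ 0.439  -0.1025  0.1045] [ 1.799e+02 -1.000e-01 -1.799e+02] q [-13.  -9. -20.  80.   0. -13.] F [ 0.6 -0.1 -2.1] op 0.0268 t 22.6
```

View pics/r1.png

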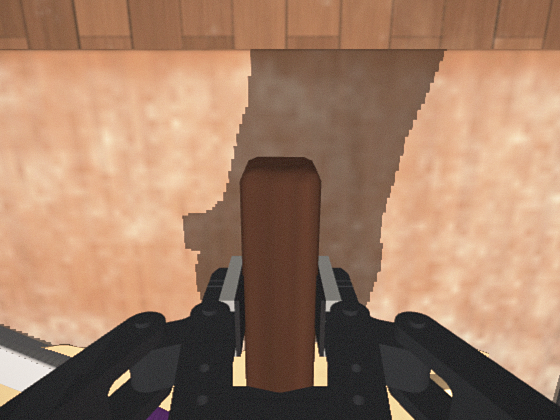

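```bash
cat > sc.py <<'E'
from h import *
import sys
im,P=cam("scene"); e=telemetry.get_obs()["ee_pos"]; np.savez(sys.argv[1]+".npz",im=im,P=P)
if len(sys.argv)>2: save(sys.argv[1],im[130:330,180:450],2.6)
m=(P[...,0]>e[0]+.18)&(P[...,0]<e[0]+.23)&(abs(P[...,1]-e[1])<.07)&(P[...,2]>e[2]-.028)&(P[...,2]<e[2]+.02)&(im.max(-1).astype(int)-im.min(-1)<40)
if m.sum()>5: print("blade",m.sum(),np.percentile(P[m],[2,50,98],axis=0).round(3).tolist())
m=(P[...,0]>.5)&(P[...,0]<.84)&(P[...,1]>-.17)&(P[...,1]<-.035)&(P[...,2]>.012)&(P[...,2]<.026)&(im[...,0]>im[...,2].astype(int)+40)
n,l,s,c=cv2.connectedComponentsWithStats(m.astype(np.uint8))
for i in range(1,n):
    if s[i,4]>25: q=(P[l==i]*1000).astype(np.float32); print("blank?",s[i,4],[np.round(a,1) for a in cv2.minAreaRect(q[:,:2].copy())],np.median(q[:,2]),P[l==i].mean(0).round(3))
inc([.585,-.103,.064],180)
E
python3 sc.py a1 v
```

```text
blade 243 [[0.621, -0.14, 0.082], [0.641, -0.094, 0.1], [0.645, -0.059, 0.11]]
blank? 159 [array([743.5, -98.6]), array([56.6, 36. ]), np.float64(71.1)] 19.128412 [ 0.742 -0.096  0.019]
inc [-146.    -0.8   40. ] [ 0.1 -0.1  0.1]  from [ 0.439  -0.1025  0.1043] [ 1.799e+02 -1.000e-01 -1.799e+02] q [-13.  -9. -20.  79.   0. -13.] F [-0.   0.3 -0.2] op 0.0266 t 22.6
```

View pics/a1.png

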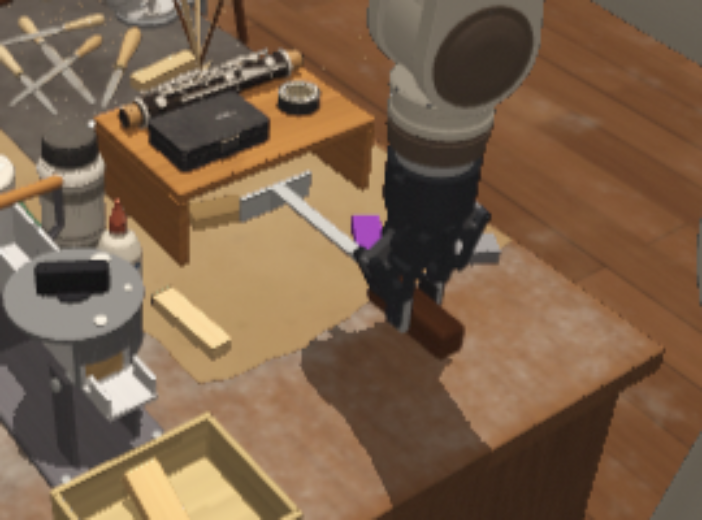

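>>> play_rows --increments '[[[0, 0, 20], [0, 0, 0], 1], [[0, 0, 44], [0, 0, 0], 1], [[0, 0, 44], [0, 0, 0], 1], [[-20, 0, 44], [0, 0, 0], 1], [[-40, 0, 44], [0, 0, 0], 1], [[-60, 0, 44], [0, 0, 0], 1], [[-80, 0, 44], [0, 0, 0], 1], [[-100, 0, 44], [0, 0, 0], 1], [[-120, 0, 44], [0, 0, 0], 1], [[-140, 0, 44], [0, 0, 0], 1], [[-143, 0, 44], [0, 0, 0], 1], [[-143, 0, 44], [0, 0, 0], 1], [[-143, 0, 55], [0, 0, 0], 1], [[-143, 0, 66], [0, 0, 0], 1], [[-143, 0, 76], [0, 0, 0], 1], [[-143, 0, 76], [0, 0, 0], 1]]'

```text
time: 24.2
ee_pos: [0.581, -0.1023, 0.0262]
tcp_rot: [179.9, -0.2, 180.0]
wrist_force: [-0.9, -0.5, -1.4]
opening: 0.0265
grasp_force: 80.8
```

```bash
python3 sc.py a2
```

```text
blade 9 [[0.781, -0.138, 0.003], [0.782, -0.106, 0.006], [0.785, -0.092, 0.008]]
blank? 33 [array([ 738.5, -123.1]), array([13.2, 33.4]), np.float64(83.5)] 19.05558 [ 0.739 -0.122  0.018]
blank? 89 [array([747.2, -87.6]), array([32.7, 33.6]), np.float64(65.5)] 18.541903 [ 0.744 -0.084  0.018]
inc [ -3.8  -0.6 -37.5] [ 0.1 -0.2  0. ]  from [ 0.5811 -0.1023  0.0265] [ 179.9   -0.2 -180. ] q [-10.  12.  -7.  71.   0. -10.] F [-0.4 -0.  -0.6] op 0.0269 t 24.2
```

>>> play_rows --increments '[[[5, 0, 0], [0, 0, 0], 1], [[12, 0, 0], [0, 0, 0], 1], [[20, 0, 0], [0, 0, 0], 1], [[28, 0, 0], [0, 0, 0], 1], [[36, 0, 0], [0, 0, 0], 1], [[44, 0, 0], [0, 0, 0], 1], [[52, 0, 0], [0, 0, 0], 1], [[60, 0, 0], [0, 0, 0], 1], [[68, 0, 0], [0, 0, 0], 1], [[76, 0, 0], [0, 0, 0], 1], [[85, 0, 0], [0, 0, 0], 1], [[94, 0, 0], [0, 0, 0], 1], [[103, 0, 0], [0, 0, 0], 1], [[112, 0, 0], [0, 0, 0], 1], [[121, 0, 0], [0, 0, 0], 1], [[130, 0, 0], [0, 0, 0], 1], [[140, 0, 0], [0, 0, 0], 1], [[150, 0, 0], [0, 0, 0], 1], [[160, 0, 0], [0, 0, 0], 1], [[160, 0, 0], [0, 0, 0], 1]]'

```text
time: 26.25
ee_pos: [0.4206, -0.1023, 0.0278]
tcp_rot: [179.9, -0.2, 180.0]
wrist_force: [-0.3, 0.2, -1.2]
opening: 0.0264
grasp_force: 80.7
```

```bash
python3 sc.py a3
```

```text
blade 161 [[0.604, -0.139, 0.009], [0.623, -0.095, 0.029], [0.626, -0.058, 0.034]]
blank? 45 [array([ 607.7, -124.4]), array([15.6, 34.8]), np.float64(82.8)] 18.626049 [ 0.605 -0.124  0.018]
blank? 124 [array([605.9, -85.7]), array([35. , 34.6]), np.float64(4.7)] 18.36586 [ 0.604 -0.084  0.018]
inc [-163.5   -0.5  -36.3] [ 0.1 -0.1 -0. ]  from [ 0.4215 -0.1024  0.028 ] [ 1.799e+02 -1.000e-01  1.800e+02] q [-14.  -9. -28.  71.   0. -14.] F [ 0.1 -0.4 -0.9] op 0.0263 t 26.3
```

>>> play_rows --increments '[[[0, 0, -15], [0, 0, 0], 1], [[0, 0, -45], [0, 0, 0], 1], [[0, 0, -76], [0, 0, 0], 1], [[-2, -8, -76], [0, 0, -7], 1], [[-5, -16, -76], [0, 0, -14], 1], [[-8, -25, -76], [0, 0, -21], 1], [[-11, -34, -76], [0, 0, -28], 1], [[-14, -43, -76], [0, 0, -35], 1], [[-17, -52, -76], [0, 0, -42], 1], [[-20, -61, -76], [0, 0, -49], 1], [[-23, -71, -76], [0, 0, -56], 1], [[-26, -81, -76], [0, 0, -63], 1], [[-29, -91, -76], [0, 0, -70], 1], [[-32, -101, -76], [0, 0, -77], 1], [[-35, -111, -76], [0, 0, -84], 1], [[-35, -111, -76], [0, 0, -86.5], 1], [[-35, -111, -76], [0, 0, -86.5], 1], [[-35, -111, -40], [0, 0, -86.5], 1], [[-35, -111, -15], [0, 0, -86.5], 1], [[-35, -111, 3], [0, 0, -86.5], 1]]'

```text
time: 28.3
ee_pos: [0.4564, -0.2128, 0.0229]
tcp_rot: [179.8, 0.2, -93.6]
wrist_force: [-14.8, 9.1, 73.3]
opening: 0.0264
grasp_force: 93.2
```

>>> play_rows --increments '[[[0, 0, 0], [0, 0, 0], 1], [[0, 0, 0], [0, 0, 0], 1], [[0, 0, 0], [0, 0, 0], 0.6], [[0, 0, 0], [0, 0, 0], 0.3], [[0, 0, 0], [0, 0, 0], 0], [[0, 0, 0], [0, 0, 0], 0], [[0, 0, 0], [0, 0, 0], 0], [[0, 0, 0], [0, 0, 0], 0], [[0, 0, -20], [0, 0, 0], 0], [[0, 0, -60], [0, 0, 0], 0], [[0, 0, -110], [0, 0, 0], 0], [[0, 0, -160], [0, 0, 0], 0], [[0, 0, -190], [0, 0, 0], 0], [[0, 0, -190], [0, 0, 0], 0]]'

```text
time: 29.7
ee_pos: [0.4587, -0.2145, 0.2194]
tcp_rot: [-179.8, -0.0, -93.5]
wrist_force: [0.1, 0.1, 0.1]
opening: 0.0854
grasp_force: 0.0
```

Run:
```python
from h import *
inc([.585,-.103,.22],180)
```

```text
inc [-1.190e+02 -1.193e+02 -1.000e-01] [-0.2  0.2 86.5]  from [ 0.4587 -0.2145  0.2194] [-179.8   -0.   -93.5] q [ -25.   -2.   -0.   91.    0. -112.] F [0.1 0.1 0.1] op 0.0854 t 29.7
```

>>> play_rows --increments '[[[-40, -45, 0], [0, 0, -3.5], 0], [[-80, -90, 0], [0, 0, -3.5], 0], [[-123, -141, 0], [0, 0, -3.5], 0], [[-123, -141, 0], [0, 0, -3.5], 0], [[-123, -141, 0], [0, 0, -3.5], 0], [[-123, -141, 0], [0, 0, -3.5], 0], [[-123, -141, 0], [0, 0, -3.5], 0], [[-123, -141, 0], [0, 0, -3.5], 0]]'

```text
time: 30.5
ee_pos: [0.6048, -0.1004, 0.2146]
tcp_rot: [179.9, 0.1, -90.1]
wrist_force: [-0.3, 0.3, 0.4]
opening: 0.085
grasp_force: 0.0
```

Run:
```python
from h import *
im,P=cam("wrist"); save("b1",im)
m=(P[...,0]>.5)&(P[...,0]<.69)&(P[...,1]>-.17)&(P[...,1]<-.03)&(P[...,2]>.014)&(P[...,2]<.026)
n,l,s,c=cv2.connectedComponentsWithStats(m.astype(np.uint8))
for i in range(1,n):
    if s[i,4]>80: q=(P[l==i]*1000).astype(np.float32); print("blank?",s[i,4],cv2.minAreaRect(q[:,:2].copy()),np.median(q[:,2]),im[l==i].mean(0))
inc([.607,-.100,.022],-90)
```

```text
blank? 2069 ((598.4265747070312, -68.83411407470703), (29.945831298828125, 60.210201263427734), 0.20284759998321533) 19.900068 [169.86321895 133.55969067  93.50700822]
inc [  0.   -2.5 192.8] [ 0.1  0.1 -0.1]  from [ 0.6049 -0.1004  0.2148] [ 1.799e+02  1.000e-01 -9.010e+01] q [ -9.  13.  16.  92.   0. -99.] F [-0.1 -1.  -0.1] op 0.0855 t 30.6
```

The blank has been nudged to (0.598, −0.069). I'll grasp it there.

>>> play_rows --increments '[[[-31.5, 6.5, 40], [0, 0, 0], 0], [[-31.5, 6.5, 85], [0, 0, 0], 0], [[-31.5, 6.5, 125], [0, 0, 0], 0], [[-31.5, 6.5, 155], [0, 0, 0], 0], [[-31.5, 6.5, 175], [0, 0, 0], 0], [[-31.5, 6.5, 187], [0, 0, 0], 0], [[-31.5, 6.5, 191], [0, 0, 0], 0], [[-31.5, 6.5, 191], [0, 0, 0], 0.3], [[-31.5, 6.5, 191], [0, 0, 0], 0.6], [[-31.5, 6.5, 191], [0, 0, 0], 1], [[-31.5, 6.5, 191], [0, 0, 0], 1], [[-31.5, 6.5, 191], [0, 0, 0], 1], [[-31.5, 6.5, 191], [0, 0, 0], 1], [[-31.5, 6.5, 191], [0, 0, 0], 1], [[-31.5, 6.5, 191], [0, 0, 0], 1]]' --grip_force 60

```text
time: 32.05
ee_pos: [0.5993, -0.0677, 0.0247]
tcp_rot: [180.0, 0.1, -90.0]
wrist_force: [-0.1, -0.4, 6.3]
opening: 0.028
grasp_force: 61.3
```

>>> play_rows --increments '[[[0, 0, -15], [0, 0, 0], 1], [[0, 0, -50], [0, 0, 0], 1], [[0, 0, -95], [0, 0, 0], 1], [[0, 20, -140], [0, 0, 0], 1], [[0, 60, -150], [0, 0, 0], 1], [[0, 100, -150], [0, 0, 0], 1], [[-20, 140, -150], [0, 0, 0], 1], [[-50, 175, -150], [0, 0, 0], 1], [[-85, 200, -150], [0, 0, 0], 1], [[-120, 214, -150], [0, 0, 0], 1], [[-160, 214, -150], [0, 0, 0], 1], [[-200, 214, -150], [0, 0, 0], 1], [[-240, 214, -150], [0, 0, 0], 1], [[-263, 214, -150], [0, 0, 0], 1], [[-263, 214, -150], [0, 0, 0], 1], [[-263, 214, -150], [0, 0, 0], 1]]'

```text
time: 33.65
ee_pos: [0.3847, 0.1951, 0.1752]
tcp_rot: [179.9, 0.1, -89.9]
wrist_force: [-1.2, -1.2, 0.0]
opening: 0.0289
grasp_force: 60.4
```

Run:
```python
from h import *
im,P=cam("wrist"); save("b2",im); inc([.385,.195,.034],-90)
```

```text
inc [ -0.   -0.5 141.2] [0.1 0.1 0. ]  from [0.3848 0.1946 0.1752] [ 1.799e+02  1.000e-01 -9.000e+01] q [ 27. -12. -14.  88.   0. -63.] F [-0.8  0.2 -0.6] op 0.0286 t 33.7
```

View pics/b2.png

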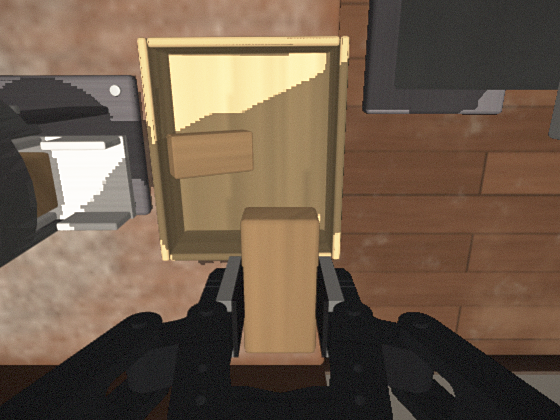

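>>> play_rows --increments '[[[5, 0, 40], [0, 0, 0], 1], [[5, 0, 80], [0, 0, 0], 1], [[5, 0, 110], [0, 0, 0], 1], [[5, 0, 128], [0, 0, 0], 1], [[5, 0, 138], [0, 0, 0], 1], [[5, 0, 141], [0, 0, 0], 1], [[5, 0, 141], [0, 0, 0], 1], [[5, 0, 141], [0, 0, 0], 0.5], [[5, 0, 141], [0, 0, 0], 0.45], [[5, 0, 141], [0, 0, 0], 0.45], [[5, 0, 141], [0, 0, 0], 0.45], [[5, 0, 120], [0, 0, 0], 0.45], [[5, 0, 80], [0, 0, 0], 0.45], [[5, 0, 30], [0, 0, 0], 0.45], [[5, 0, -20], [0, 0, 0], 0.45], [[60, 0, -70], [0, 0, 0], 0.45], [[110, 0, -100], [0, 0, 0], 0.2], [[160, 0, -100], [0, 0, 0], 0], [[210, 0, -100], [0, 0, 0], 0], [[260, 0, -100], [0, 0, 0], 0]]'

```text
time: 35.7
ee_pos: [0.385, -0.0387, 0.2743]
tcp_rot: [180.0, 0.1, -89.9]
wrist_force: [1.1, 0.5, -0.6]
opening: 0.0852
grasp_force: 0.0
```

>>> play_rows --increments '[[[50, 0, 0], [0, 0, 0], 0], [[100, 0, 0], [0, 0, 0], 0], [[150, 0, 0], [0, 0, 0], 0], [[200, 0, 0], [0, 0, 0], 0], [[250, 0, 0], [0, 0, 0], 0], [[270, 0, 0], [0, 0, 0], 0], [[270, 0, 0], [0, 0, 0], 0]]'

```text
time: 36.4
ee_pos: [0.3848, -0.3094, 0.2717]
tcp_rot: [179.8, 0.2, -90.2]
wrist_force: [0.0, 0.4, -0.9]
opening: 0.0854
grasp_force: 0.0
```

Run:
```python
from h import *
a,Q=cam("scene"); b,P=cam("top"); I=b.astype(int)
m=(P[...,2]>.172)&(I.max(-1)<75)&(np.hypot(P[...,0]-.551,P[...,1]-.165)<.045)&(P[...,2]<.2)
print("cap",cv2.minAreaRect((P[m][:,:2]*1000).astype(np.float32)))
m=(P[...,2]>.185)&(P[...,2]<.21)&(I[...,0]>I[...,2]+60)&(P[...,0]<.7)&(P[...,1]>.05); print("handle",cv2.minAreaRect((P[m][:,:2]*1000).astype(np.float32)),np.median(P[m][:,2]))
m=(abs(P[...,0]-.475)<.008)&(abs(P[...,1]-.167)<.008); print("lip z",np.nanmedian(P[m][:,2]))
save("end",np.hstack([cv2.resize(a[150:400,120:420],(460,400)),cv2.resize(b[150:340,170:330],(337,400))]))
o=telemetry.get_obs(); print(o["ee_pos"],o["time"])
```

```text
cap ((550.9019775390625, 164.41224670410156), (53.49740219116211, 21.464988708496094), 70.66300964355469)
handle ((650.2468872070312, 166.86270141601562), (92.94882202148438, 12.137598037719727), 89.90717315673828) 0.20017177555462923
lip z 0.10941778870768415
[ 0.38501783 -0.30699895  0.27235234] 36.5
```

View pics/end.png

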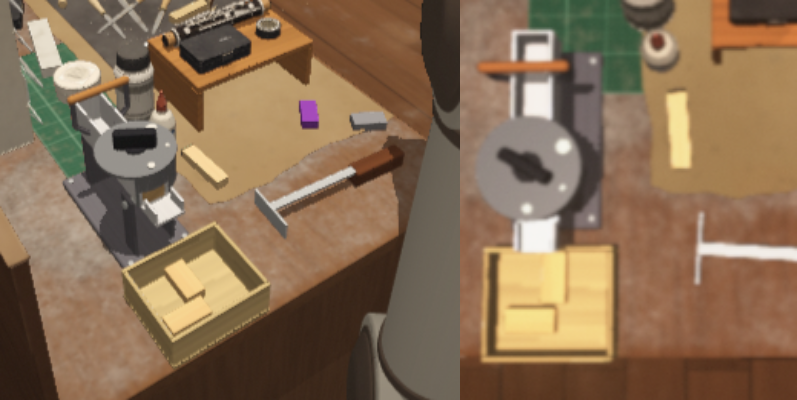

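Run:
```python
from h import *
a,Q=cam("scene"); I=a.astype(int)
m=(abs(Q[...,1]-.166)<.02)&(Q[...,0]>.47)&(Q[...,0]<.56)&(Q[...,2]>.111)&(Q[...,2]<.15)&(I[...,0]>I[...,2]+35)
print("wood in opening",m.sum(),np.percentile(Q[m],[5,50,95],axis=0).round(3))
b,P=cam("top"); J=b.astype(int)
m=(abs(P[...,1]-.168)<.016)&(P[...,0]>.605)&(P[...,0]<.70)&(P[...,2]<.15)&(P[...,2]>.1)
print("chute floor z",np.percentile(P[m][:,2],[5,50,95]).round(3),"x",np.percentile(P[m][:,0],[1,99]).round(3))
```

```text
wood in opening 81 [[0.501 0.155 0.114]
 [0.503 0.169 0.122]
 [0.506 0.182 0.13 ]]
chute floor z [0.108 0.111 0.138] x [0.615 0.696]
```

Run:
```python
from h import *
a,Q=cam("scene"); I=a.astype(int)
m=(abs(Q[...,1]-.166)<.02)&(Q[...,0]>.49)&(Q[...,0]<.52)&(Q[...,2]>.105)&(Q[...,2]<.16)
for z0 in np.arange(.111,.15,.004):
    k=m&(Q[...,2]>=z0)&(Q[...,2]<z0+.004)
    print(z0.round(3),k.sum(),Q[k].mean(0).round(3),I[k].mean(0).round())
b,P=cam("top")
for x0 in(.61,.615,.62,.625,.64):
    k=(abs(P[...,1]-.168)<.012)&(P[...,0]>x0)&(P[...,0]<x0+.005); print(x0,k.sum(),np.median(P[k][:,2]).round(3),np.median(b[k],axis=0))
```

```text
0.111 27 [0.501 0.158 0.113] [148. 136. 123.]
0.115 26 [0.503 0.163 0.117] [116.  99.  78.]
0.119 28 [0.503 0.166 0.121] [106.  84.  57.]
0.123 25 [0.503 0.165 0.125] [111.  92.  68.]
0.127 17 [0.503 0.169 0.129] [102.  82.  57.]
0.131 4 [0.501 0.164 0.134] [78. 67. 56.]
0.135 22 [0.499 0.168 0.137] [73. 66. 60.]
0.139 23 [0.499 0.167 0.141] [62. 59. 57.]
0.143 27 [0.499 0.166 0.145] [61. 58. 56.]
0.147 25 [0.499 0.168 0.149] [61. 58. 56.]
0.61 3 0.11 [212. 200. 191.]
0.615 24 0.11 [237.5 230.5 224.5]
0.62 28 0.109 [246. 240. 235.]
0.625 24 0.11 [246.  240.  234.5]
0.64 29 0.11 [245. 239. 234.]
```

```bash
python3 -c "
from workcell import workorder; print(workorder.job_done())"
```

```text
the job is handed in; nothing more can be done
None
```

The job is handed in: both thin blanks present (one from the chute, one raked from under the shelf) are in the box, the thick one is still in the level dispenser with the cap on the medium opening, and the bystanders were not touched; the one blemish is that I set the rake back down with a brief 73 N wrist-force spike (limit 120 N).

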